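# Pop the analyser hatch and load the vial rack

## Robot

A 6-joint arm with a two-finger parallel gripper is mounted at the origin on the work surface. World frame = base frame: x ahead of the robot, y to its left, z up, the work surface at z = 0. Lengths are in m, angles in degrees, forces in N, time in s.
With the tool pointing down it reaches from about 0.375 to 0.9 m from the base axis. Payload 3.1 kg.
Tool frame: the origin (TCP) lies on the centre line of the jaws, within the pads' length; the fingertips stand 22 mm ahead of it and the grasp point (between the pads) lies 3 mm ahead of it; y points along the fingers, z is the direction in which the jaws open and shut, and the axes are right-handed (so a half turn about y gives the same grasp; the last joint's range is limited). The gripper opens to 87 mm and grips with 3 to 60 N. Pads are 19 mm wide; open, the fingers measure 117 mm over their backs; the gripper's body (75 mm by 190 mm) begins 51 mm behind the grasp point.
Start: joints at [-84.082, 30.224, 82.088, -0, 67.689, -10.227], TCP at [0.174, -0.6, 0.245] pointing down, gripper open.
Joint ranges: [-176.69, 176.69], [-43.24, 126.21], [12.49, 139.97], [-82, 262], [0, 151.66], [-163.58, 163.58]. Speed limits (degrees/s): [159.86, 159.86, 180, 180, 180, 180].

## Interface

Orientations are given as a 3x3 rotation matrix whose columns are the frame's x, y, z axes.
In Python, from rig import bot gives the robot as it stands.
- The arm moves only by the tool jog_arm, never from a script. Its argument "motion" is one flat list of numbers, 6 for each row, row after row: the shift along the tool's x, y, z in mm, then the turn, a rotation vector about the tool's x, y, z in degrees. A call has 1 to 20 rows; each row is the pose to reach, as a shift and turn from the pose commanded when the call began, along the tool's axes at that moment; what a row does not reach only later rows make up. A row lasts 1/8 s, in which the tool goes at most 62.5 mm and 10.7 degrees, less where a joint would pass 70% of its speed; a pose out of reach is approached as far as the arm can. A call with a gripper value outside its range is refused whole. "gripper" is the opening, from 0 (shut) to 1 (fully open), set as the call begins (left out, the last holds). The fingers move at their own pace and stop on an object; the grip force is fixed at half the most. Time passes only in rows, so rows that repeat a pose let the fingers close. It gives the time, the measured TCP pose, the force and the opening at its end, in the units of the state.
- bot.read_state(): the state, without advancing time (a new reading comes with each control period).
- bot.capture(name): name is "scene" or "side" or "wrist"; returns (picture, depth): 480x640x3 uint8, red, green, blue; 480x640 float32, m along the optical axis (not along the pixel's ray), 0 where there is no reading.
- bot.get_calibration(name): a dict with "mtx" (3x3 intrinsics, pixels), "k1" (the pictures are not rectified: a ray, as slopes to the right and down, at radius r is drawn at 1 + k1 r^2 times it, then the intrinsics apply), "pose" (4x4, takes a point from camera to world coordinates); the wrist camera has in their place "hand_eye" (4x4, takes a point from camera to tool coordinates, whose origin is the TCP and whose axes are the tool frame's). Camera axes: x right, y up, looking along -z (the intrinsics and any distortion apply to the point x, -y, -z); pixel columns grow to the right and rows downward; lengths in m; the calibration is good to about 2 mm. A picture is of the moment at which its call begins: read the wrist's pose just before it. get_calibration takes no time and is no camera call.
- bot.hand_in(): hands the job in, once; it reports no verdict.
The state is a dict: "time_s": time; "joint_positions": joint angles; "qvel": joint speeds; "tau": joint torques, N m; "position": TCP position; "tcp_rot": TCP orientation; "force": force on the tool from outside, world axes, zero at the start; "moment": the same for the moment, N m; "opening": opening from 0.0 (shut) to 1.0 (fully open).
Only numpy, scipy, OpenCV 4.12 (cv2) and the standard library are available. Lean on these libraries where they do the work, as an engineer would, in place of code of your own. Each camera call takes 0.05 s, during which the arm holds its last target.

## Task

Load the bench analyser: press its closed hatch near the free edge until the push catch lets go and the hatch springs ajar, then swing the hatch wide open. Slide the vial rack along the guide rails into the chamber until it is fully home against the back wall, keeping it upright; leave the hatch wide open and do not disturb the bottle, the beaker or the yellow meter.

Things in the scene. Friction and masses are not known exactly. Their poses are not given: they have to be found in the camera images.
- analyser: Low blue-white bench analyser, fixed, 410 deep (x) x 230 wide x 145 mm high, low keypad on top to 151 mm. Origin on the bench under the middle of the chamber mouth; x points from the robot side into the chamber, y left, z up. Robot side: flat loading deck 60 mm high from x = -250 mm to the mouth, with a slide way between two guide rails 6 mm high (inner faces y = +/-46 mm).
- hatch (a joint): White hatch over the mouth (rad): 0 closed, -0.055 pressed in to its stop, grows as the free (right) edge swings out towards the robot and left, to 1.75. Caught at 0, cannot be pulled open: pressing the free edge in 5 mm (6 to 9 N), then backing off, lets it spring to about 0.38. Beyond that it turns easily and stays put. Wide open is 1.5 to 1.7. Pushed shut again, it springs ajar again.
- hatch_hinge (a point): On the vertical hinge line, at the left (+y) end of the hatch, 107 mm above the bench (hatch mid-height). Axes turn with the hatch: y runs along it from free edge to hinge, x through it (into the machine when closed). It lies at x = -19, y = 55 mm of the analyser. Hatch: flat panel without handle, 117 mm wide from hinge to free edge, 10 mm thick (5 each side), 69 to 145 mm above the bench.
- hatch_press (a point): Point on the outer face of the hatch at mid-height, 17 mm from its free edge (100 mm from the hinge line): the place to press. Turns with the hatch, axes as hatch_hinge.
- rack: White plastic vial rack with nine grey-capped glass vials fixed in it, standing on the deck between the rails, 70 deep (x) x 76 wide (y) x 56 mm high (solid, flat end plates up to 40 mm), about 0.35 kg, loose. Origin at the centre of its underside, z up, x towards the chamber.
- rack_home (a point): Fixed point on the chamber floor (60 mm above the bench; x = 27, y = 0 mm of the analyser) where the rack's origin lies when fully home; analyser axes. The chamber is 93 mm wide, back wall at analyser x = 62 mm; roof at 127 to 145 mm height from x = 14 mm on; side walls 145 mm high from x = -2 mm, |y| = 46 to 115 mm. At home the rack's near face is at x = -8 mm, just outside the walls.
- bottle: Amber bottle, 66 mm across, 150 mm high, standing on the bench left of the analyser. Origin at the centre of its underside.
- beaker: White beaker, 80 mm across, 100 mm high, standing on the bench right of the analyser. Origin at the centre of its underside.
- meter: Yellow hand meter, 120 x 80 x 45 mm, lying on the bench right of the analyser. Origin at the centre of its underside.

How it is judged (in metres and radians):
On the way, in this order (a step that is already met when the one before it is completed fails the run):
1. the hatch has been popped ajar (more than 0.2 rad) (value of joint hatch above 0.2 rad), for 0.1 s.
2. the hatch is wide open (more than 1.35 rad) (value of joint hatch above 1.35 rad), for 0.2 s.
At the end, for the whole second after the job is handed in: The rack stands at rest, upright within 0.1 rad, in the chamber within 6 mm of the back wall (its origin within 14 mm of rack_home), and the hatch is at rest, open by more than 1.3 rad (value of joint hatch above 1.3 rad and x of rack in the frame of rack_home above -0.006 m and horizontal distance between rack and rack_home below 0.014 m and angle between rack's own z axis and vertical below 0.1 rad and linear speed of rack below 0.01 m/s and velocity of joint hatch between -0.05 and 0.05 rad/s); the robot touches nothing.
It fails at once if a bystander (bottle, beaker or meter) is moved by more than 25 mm (distance of any of bottle, beaker, meter from where it was at the start of the episode above 0.025 m).
It fails at once if the rack is tipped by more than 0.35 rad (angle between rack's own z axis and vertical above 0.35 rad).
It also fails if it takes over 53 s, if anything falls off the work surface, if the arm or the gripper's body presses on something with over 40 N, if the wrist force passes 120 N, or if a joint passes its speed limit or range.

## Working session

There is one attempt and no reset: what is moved stays moved. The work goes in short steps, Python scripts to look and compute and a tool call to move; the robot and the scene stay as the last step left them, time stands still between calls to the robot, and variables do not carry over. Pictures are saved under pics/ and viewed, and the job is handed in when it is done.

Besides the shell and the picture viewer there is one more tool, called after "Emit:" as a command line: name --argument value ..., lists and objects as JSON in quotes. jog_arm: Moves the arm, as the interface text tells. Its arguments: {"type":"object","properties":{"motion":{"type":"array","items":{"type":"number"}},"gripper":{"type":"number"}},"required":["motion"]}

```bash
mkdir -p pics; ls; python3 - <<'E'
from rig import bot
import cv2,numpy as np
np.set_printoptions(precision=4,suppress=True)
s=bot.read_state();print(s['time_s'],s['position'],s['tcp_rot'],s['opening'],s['force'])
for n in("scene","side","wrist"):
    im,d=bot.capture(n);cv2.imwrite(f"pics/{n}0.png",im[:,:,::-1]);np.save(f"{n}0.npy",d)
    print(n,bot.get_calibration(n))
E
```

```text
pics
0.0 [ 0.1738 -0.5997  0.2436] [[-0.9606 -0.0002  0.2781]
 [-0.2781  0.0022 -0.9606]
 [-0.0004 -1.     -0.0021]] 1.002449419431074 [ 0.4786 -0.123  -0.493 ]
scene {'mtx': array([[551.1504,   0.    , 324.0261],
       [  0.    , 551.1504, 237.1624],
       [  0.    ,   0.    ,   1.    ]]), 'k1': -0.027732491196661876, 'pose': array([[ 0.202 , -0.6093,  0.7668,  1.4981],
       [ 0.9791,  0.1067, -0.1731, -0.1542],
       [ 0.0237,  0.7858,  0.6181,  0.8278],
       [ 0.    ,  0.    ,  0.    ,  1.    ]])}
side {'mtx': array([[461.5401,   0.    , 313.2449],
       [  0.    , 461.5401, 246.0743],
       [  0.    ,   0.    ,   1.    ]]), 'k1': 0.023311107981277758, 'pose': array([[-0.9077,  0.2503, -0.3369,  0.2671],
       [-0.4197, -0.5409,  0.7289,  0.7589],
       [ 0.0002,  0.803 ,  0.596 ,  0.6648],
       [ 0.    ,  0.    ,  0.    ,  1.    ]])}
wrist {'mtx': array([[361.7146,   0.    , 320.1667],
       [  0.    , 361.7146, 241.4465],
       [  0.    ,   0.    ,   1.    ]]), 'k1': -0.06811874555705483, 'hand_eye': array([[ 0.    , -0.9595, -0.2818, -0.0766],
       [-0.0012,  0.2818, -0.9595, -0.1408],
       [ 1.    ,  0.0004, -0.0011,  0.0002],
       [ 0.    ,  0.    ,  0.    ,  1.    ]])}
```

View pics/scene0.png

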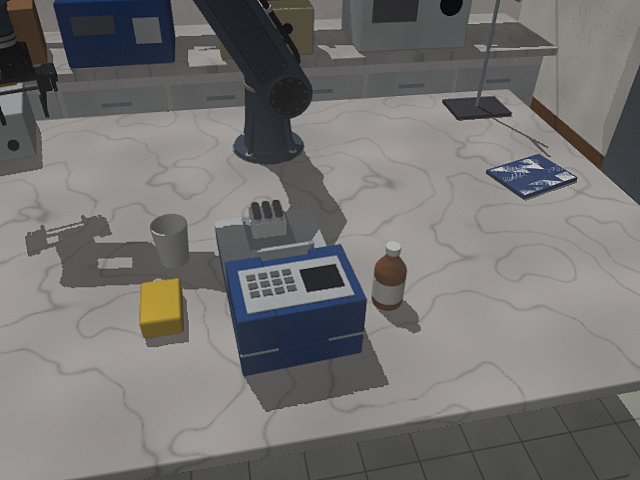

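View pics/side0.png

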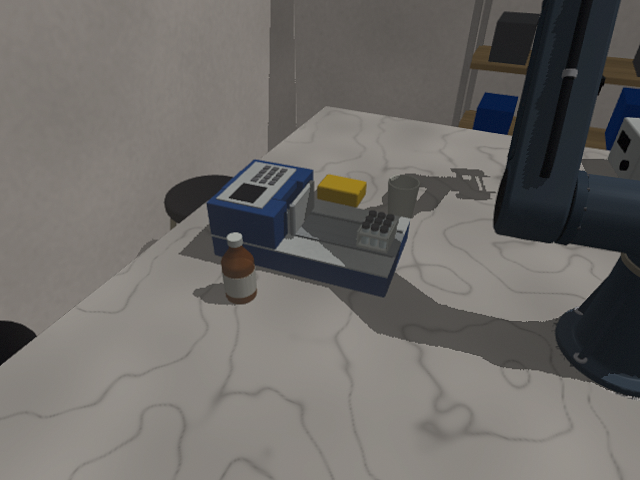

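View pics/wrist0.png

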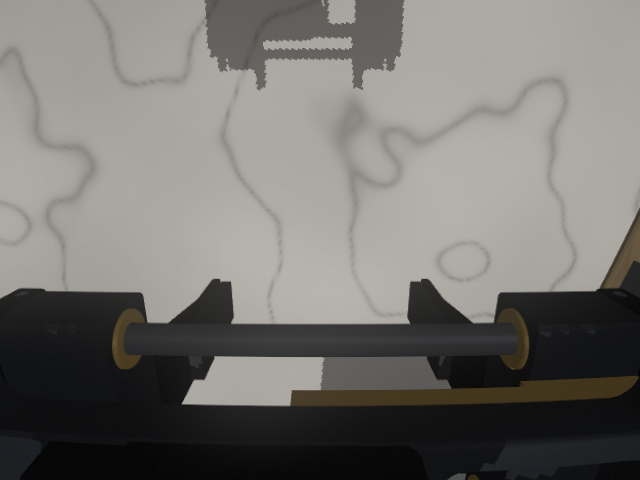

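The scene view shows the analyser at about (295,300), the rack at (267,218), the beaker at (170,240), the meter at (162,307) and the bottle at (390,280). The side view shows the white hatch edge at about (298,210) and the rack at (377,230). I'll zoom in for the corners.

```bash
cat > h.py <<'E'
import numpy as np,cv2
from rig import bot
np.set_printoptions(precision=4,suppress=True)
def ray(n,u,v,T=None):
    c=bot.get_calibration(n);K=c['mtx'];P=c['pose'] if T is None else T
    xd=(u-K[0,2])/K[0,0];yd=(v-K[1,2])/K[1,1]
    x,y=xd,yd
    for _ in range(20):
        f=1+c['k1']*(x*x+y*y);x,y=xd/f,yd/f
    return P[:3,3],P[:3,:3]@np.array([x,-y,-1.])
def onz(n,u,v,z,T=None):
    o,d=ray(n,u,v,T);return o+d*(z-o[2])/d[2]
def cloud(n,d,T=None):
    c=bot.get_calibration(n);K=c['mtx'];P=c['pose'] if T is None else T
    v,u=np.mgrid[:480,:640]
    xd=(u-K[0,2])/K[0,0];yd=(v-K[1,2])/K[1,1];x,y=xd,yd
    for _ in range(10):
        f=1+c['k1']*(x*x+y*y);x,y=xd/f,yd/f
    return np.stack([x*d,-y*d,-d],-1)@P[:3,:3].T+P[:3,3]
E
python3 - <<'E'
from h import *
for n,(x0,y0,x1,y1) in dict(scene=(205,190,385,380),side=(195,145,425,305)).items():
    im=cv2.imread(f"pics/{n}0.png")[y0:y1,x0:x1]
    cv2.imwrite(f"pics/{n}0z.png",cv2.resize(im,None,fx=3.1,fy=3.1,interpolation=cv2.INTER_CUBIC))
    p=cloud(n,np.load(f"{n}0.npy"))
    m=(np.load(f"{n}0.npy")>0)
    h=p[...,2]
    # deck / roof points
    for lo,hi in((.055,.065),(.14,.149)):
        mm=m&(h>lo)&(h<hi); mm[:y0]=0;mm[y1:]=0;mm[:,:x0]=0;mm[:,x1:]=0
        q=p[mm][:,:2].astype(np.float32); print(n,lo,len(q),cv2.minAreaRect(q), np.median(p[mm][:,2]))
E
```

```text
scene 0.055 3261 ((0.6386648416519165, -0.013226151466369629), (0.4154748022556305, 0.3065289258956909), 3.7182822227478027) 0.06075247880669188
scene 0.14 5372 ((0.7547274231910706, -0.043999455869197845), (0.18777529895305634, 0.2303558737039566), 3.8571972846984863) 0.14633671693424183
side 0.055 5392 ((0.5922091007232666, -0.028743475675582886), (0.5169451236724854, 0.32742807269096375), 38.83574295043945) 0.06009974597428769
side 0.14 2815 ((0.7514853477478027, 0.011426568031311035), (0.1874636560678482, 0.3435983955860138), 2.7753658294677734) 0.14603189899565794
```

View pics/scene0z.png

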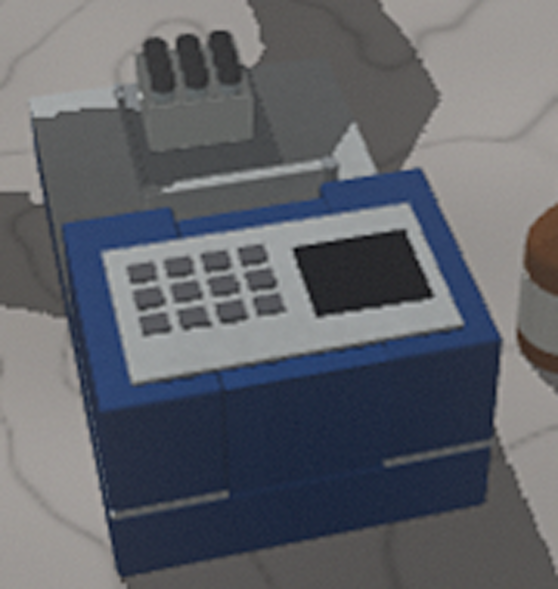

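View pics/side0z.png

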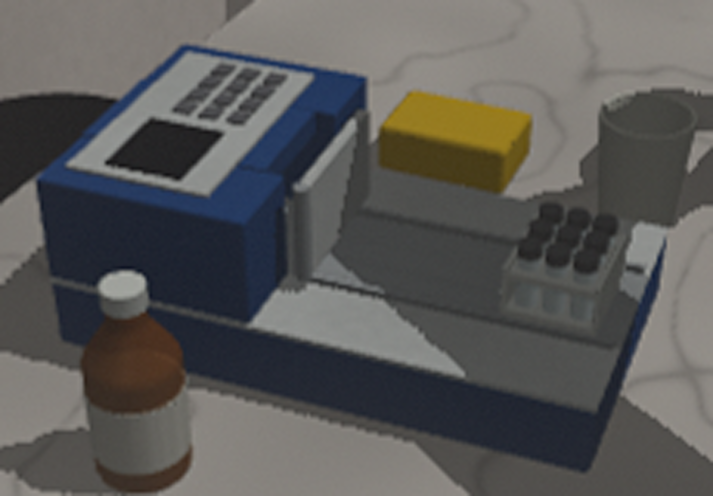

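```bash
python3 - <<'E'
from h import *
im=cv2.imread("pics/scene0.png")
def S(u,v,z):return onz("scene",205+u/3.1,190+v/3.1,z)
def D(u,v,z):return onz("side",195+u/3.1,145+v/3.1,z)
NR,NL,FL,FR=S(65,226,.145),S(422,171,.145),S(500,338,.145),S(97,410,.145)
print("top S",NR,NL,FL,FR, "lens",np.linalg.norm(NR-NL),np.linalg.norm(FL-FR),np.linalg.norm(NL-FL))
a=lambda v:np.degrees(np.arctan2(v[1],v[0]))
print("yaw",a(FL-NL),a(FR-NR),a(NL-NR)-90,a(FL-FR)-90)
nl,nr,fr,fl=D(245,190,.145),D(366,76,.145),D(183,45,.145),D(40,181,.145)
print("top D",nl,nr,fr,fl,"lens",np.linalg.norm(nl-nr),np.linalg.norm(fl-nl))
print("yaw",a(fl-nl),a(fr-nr),a(nl-nr)-90,a(fl-fr)-90)
dl,dr=D(597,412,.06),D(665,230,.06)
print("deck front D",dl,dr,np.linalg.norm(dl-dr),a(dl-dr)-90, "deck/top left edge",a(D(250,320,.06)-dl))
dR=S(30,103,.06); print("deck front right S",dR)
# hatch top edge
print("hatch S free/hinge outer",S(160,188,.145),S(338,160,.145)); print("hatch D hinge, free",D(300,192,.145),D(363,113,.145))
# bystanders
for n,pts in dict(bottle=[(380,307),(404,300)],).items(): print(n,[onz("scene",*q,0) for q in pts])
p=cloud("scene",np.load("scene0.npy"))
hsv=cv2.cvtColor(im,cv2.COLOR_BGR2HSV)
m=cv2.inRange(hsv,(20,120,60),(35,255,255))>0
print("meter",cv2.minAreaRect(p[m&(p[...,2]>.035)][:,:2].astype(np.float32)))
def box(x0,y0,x1,y1,lo,hi,n="scene"):
    q=p[y0:y1,x0:x1].reshape(-1,3);q=q[(q[:,2]>lo)&(q[:,2]<hi)];return len(q),q.min(0),q.max(0)
print("bottle",box(368,240,410,312,.02,.16));print("beaker",box(148,212,190,270,.02,.11))
# rack
print("rack top",box(245,198,292,250,.1,.13))
E
```

```text
top S [ 0.6958 -0.1607  0.145 ] [0.6817 0.0651 0.145 ] [0.8362 0.0748 0.145 ] [ 0.8507 -0.1537  0.145 ] lens 0.22621712645843087 0.2289304009744142 0.15479070414749233
yaw 3.575606904490109 2.5724868428281358 3.569730034953679 3.6114978436782508
top D [0.6969 0.0288 0.145 ] [ 0.6925 -0.1602  0.145 ] [ 0.8506 -0.1469  0.145 ] [0.8318 0.0783 0.145 ] lens 0.189094423465574 0.14369723364985595
yaw 20.161171758460974 4.813394127209654 -1.3426958395667015 4.754633618226421
deck front D [0.4283 0.0539 0.06  ] [ 0.4459 -0.1748  0.06  ] 0.2293033462942835 4.401103579004939 deck/top left edge 1.580510819450738
deck front right S [ 0.4508 -0.178   0.06  ]
hatch S free/hinge outer [ 0.6698 -0.1001  0.145 ] [0.6615 0.0146 0.145 ]
hatch D hinge, free [0.6614 0.0152 0.145 ] [ 0.6694 -0.1049  0.145 ]
bottle [array([0.7238, 0.1456, 0.    ]), array([0.713 , 0.2021, 0.    ])]
meter ((0.8152604103088379, -0.29428988695144653), (1.3798878192901611, 0.19856925308704376), 19.780378341674805)
bottle (1585, array([0.6892, 0.1304, 0.0201]), array([0.7444, 0.1933, 0.1533]))
beaker (1517, array([ 0.4507, -0.3154,  0.02  ]), array([ 0.5349, -0.2374,  0.1033]))
rack top (515, array([ 0.4577, -0.0973,  0.1   ]), array([ 0.528 , -0.0213,  0.1207]))
```

```bash
cat >> h.py <<'E'
from scipy.spatial.transform import Rotation as R
O=np.array([.6875,-.0455]);YAW=np.radians(3.65)
ex=np.array([np.cos(YAW),np.sin(YAW)]);ey=np.array([-ex[1],ex[0]])
def W(x,y,ztip): # analyser mm -> world TCP
    return np.r_[O+ex*x/1e3+ey*y/1e3,ztip/1e3+.022]
Rd=np.array([[-ex[0],0,-ey[0]],[-ex[1],0,-ey[1]],[0,-1,0]],float)
Rd[:,2]=np.cross(Rd[:,0],Rd[:,1])
def go(*pts):
    s=bot.read_state();A=s['tcp_rot']
    print("turn",np.degrees(R.from_matrix(A.T@Rd).as_rotvec()))
    for p in pts: print(p,np.round(1e3*A.T@(W(*p)-s['position']),1))
def ana():
    s=bot.read_state();d=s['position'][:2]-O
    print("t",s['time_s'],"ana",1e3*d@ex,1e3*d@ey,"tip z",1e3*s['position'][2]-22,"F ana",s['force'][:2]@ex,s['force'][:2]@ey,s['force'][2],'j',s['joint_positions'],s['opening'])
E
python3 - <<'E'
from h import *
ana();go((-60,-45,170),(-60,-45,92))
E
```

```text
t 0.15 ana -547.969345137076 -520.4889089423071 tip z 221.78163332365804 F ana 0.34930960401509337 -0.7379184365510991 0.4792183238891406 j [-84.0818  30.2682  82.1394   0.001   67.6879 -10.225 ] 0.9994954980976092
turn [ 0.0953 12.4929 -0.0075]
(-60, -45, 170) [-579.3   52.5 -358.6]
(-60, -45, 92) [-579.2  130.5 -358.5]
```

Emit:
jog_arm --motion '[-48, 0, -30, 0, 1, 0, -97, 0, -60, 0, 2, 0, -145, 0, -90, 0, 3, 0, -193, 0, -120, 0, 4, 0, -241, 5, -149, 0, 5, 0, -290, 10, -179, 0, 6, 0, -338, 20, -209, 0, 7.5, 0, -386, 25, -239, 0, 9, 0, -435, 30, -269, 0, 10.5, 0, -483, 35, -299, 0, 12, 0, -531, 40, -329, 0, 12.5, 0, -560, 45, -347, 0, 12.5, 0, -579, 50, -358, 0, 12.5, 0, -579, 50, -358, 0, 12.5, 0, -579, 50, -358, 0, 12.5, 0]' --gripper 0

```text
time_s: 2.02
position: [0.6296, -0.0964, 0.1944]
tcp_rot: [[-0.998, -0.001, 0.063], [-0.063, -0.0, -0.998], [0.001, -1.0, 0.0]]
force: [-0.3, 0.6, -0.7]
opening: 0.008
```

```bash
python3 - <<'E'
from h import *
ana()
s=bot.read_state()
for n in ("wrist","side"):
    im,d=bot.capture(n);cv2.imwrite(f"pics/{n}1.png",im[:,:,::-1])
go((-60,-45,92),(-40,-45,92))
E
```

```text
t 2.025 ana -61.03964551715768 -47.15364011089835 tip z 172.41700663354237 F ana -0.27821475204330715 0.5746836373026836 -0.7190150168973979 j [-18.7288  34.3993  82.9875  -0.0418  62.6723  67.6965] 0.007852616929214186
turn [-0.0128 -0.1131  0.0213]
(-60, -45, 92) [-1.  80.8 -2.5]
(-40, -45, 92) [-21.   80.8  -2.6]
```

View pics/wrist1.png

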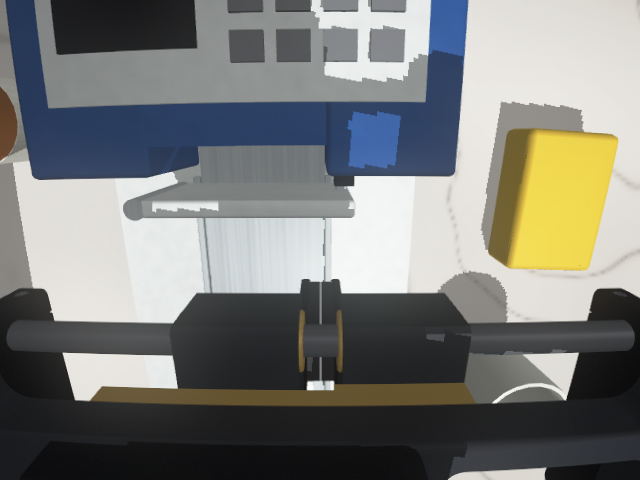

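View pics/side1.png

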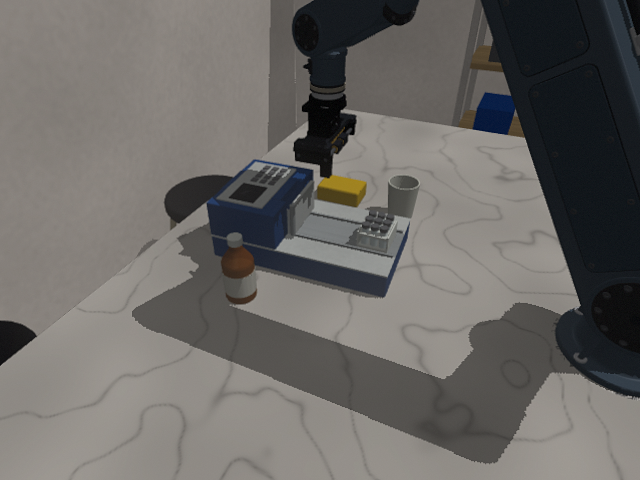

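The wrist view shows the hatch's top bar from the hinge at (134,209) to the free edge at (355,205). The outer edge is at v≈216, and the roof's near corners are at (35,178) and (455,174).

```bash
python3 - <<'E'
from h import *
s=bot.read_state();T=np.eye(4);T[:3,:3]=s['tcp_rot'];T[:3,3]=s['position'];T=T@bot.get_calibration("wrist")['hand_eye']
for nm,u,v in(("hinge out",145,217),("free out",350,216),("free in",350,184),("hinge left end",123,209),("free end",355,203),("roof NL",36,179),("roof NR",455,175)):
    q=onz("wrist",u,v,.145,T); d=q[:2]-O; print(nm,q,"ana",1e3*d@ex,1e3*d@ey)
E
```

```text
hinge out [0.6585 0.0003 0.145 ] ana -26.046601125715558 47.56754372584849
free out [ 0.6657 -0.1113  0.145 ] ana -25.97204445019592 -64.30190147559233
free in [ 0.6828 -0.1099  0.145 ] ana -8.775886548744623 -63.95796417094285
hinge left end [0.6623 0.0124 0.145 ] ana -21.489181041655037 59.408269403828655
free end [ 0.6729 -0.1134  0.145 ] ana -18.892157914830275 -66.82674528251455
roof NL [0.6765 0.0612 0.145 ] ana -4.2209430252300235 107.2317593836941
roof NR [ 0.6912 -0.1649  0.145 ] ana -3.8742106513305927 -119.36108398117888
```

Emit:
jog_arm --motion '[0, 25, 0, 0, 0, 0, 0, 55, 0, 0, 0, 0, 0, 81, 0, 0, 0, 0, -8, 81, 0, 0, 0, 0, -16, 81, 0, 0, 0, 0, -20, 81, 0, 0, 0, 0, -22, 81, 0, 0, 0, 0, -24, 81, 0, 0, 0, 0]'

```text
time_s: 3.12
position: [0.6535, -0.0939, 0.114]
tcp_rot: [[-0.998, -0.002, 0.064], [-0.064, -0.0, -0.998], [0.002, -1.0, 0.0]]
force: [-4.5, -0.6, 2.7]
opening: 0.007
```

```bash
sed -i 's/^O=.*/O=np.array([.6855,-.0475])/' h.py; python3 - <<'E'
from h import *
ana()
E
```

```text
Traceback (most recent call last):
  File "h.py", line 22, in <module>
    ex=np.array([np.cos(YAW),np.sin(YAW)]);ey=np.array([-ex[1],ex[0]])
                        ^^^
NameError: name 'YAW' is not defined
```

```bash
sed -i 's/^O=.*/O=np.array([.6855,-.0475]);YAW=np.radians(3.65)/' h.py; python3 - <<'E'
from h import *
ana()
E
```

```text
t 3.125 ana -34.875589711069516 -44.28169451628961 tip z 92.0304779137259 F ana -4.545217652002697 -0.296053558212532 2.7032308460281533 j [-17.8346  41.8176  82.4684  -0.0605  55.8243  68.5237] 0.006769636028348079
```

Emit:
jog_arm --motion '[-2, 0, 0, 0, 0, 0, -4, 0, 0, 0, 0, 0, -5.5, 0, 0, 0, 0, 0, -5.5, 0, 0, 0, 0, 0]'

```text
time_s: 3.62
position: [0.6572, -0.0936, 0.1134]
tcp_rot: [[-0.998, -0.006, 0.064], [-0.064, 0.0, -0.998], [0.006, -1.0, -0.001]]
force: [-6.5, -2.1, 3.5]
opening: 0.009
```

Emit:
jog_arm --motion '[-2, 0, 0, 0, 0, 0, -4, 0, 0, 0, 0, 0, -4, 0, 0, 0, 0, 0]'

```text
time_s: 4.0
position: [0.658, -0.0936, 0.1134]
tcp_rot: [[-0.998, -0.014, 0.065], [-0.065, 0.0, -0.998], [0.014, -1.0, -0.001]]
force: [-13.8, -4.1, 8.2]
opening: 0.007
```

At the stop. Backing off next.

Emit:
jog_arm --motion '[10, 0, 0, 0, 0, 0, 30, 0, 0, 0, 0, 0, 60, 0, 0, 0, 0, 0, 70, 0, 0, 0, 0, 0, 70, -30, 0, 0, 0, 0, 70, -70, 0, 0, 0, 0, 70, -75, 0, 0, 0, 0]'

```text
time_s: 4.88
position: [0.5973, -0.0985, 0.192]
tcp_rot: [[-0.998, 0.009, 0.064], [-0.064, -0.003, -0.998], [-0.009, -1.0, 0.003]]
force: [-0.6, -0.6, 0.6]
opening: 0.007
```

```bash
python3 - <<'E'
from h import *
ana()
for n in ("wrist",):
    im,d=bot.capture(n);cv2.imwrite(f"pics/{n}2.png",im[:,:,::-1])
go((-22,-58,165),(-22,-58,92))
E
```

```text
t 4.875 ana -91.22547803535738 -45.3204362629671 tip z 169.98339030292584 F ana -0.6537921378405988 -0.5620131371049968 0.5906069950563521 j [-19.9463  32.1105  88.3287   0.0361  59.0217  66.3886] 0.00715890815140246
turn [-0.1284 -0.0009 -0.3493]
(-22, -58, 165) [-70.2   4.4  13. ]
(-22, -58, 92) [-69.8  77.4  12.9]
```

View pics/wrist2.png

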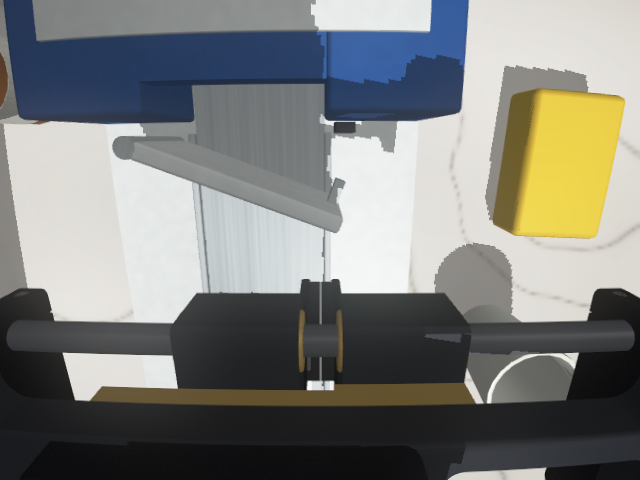

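The hatch is ajar. Its bar runs from (123,147) to (340,222), with a latch tab at (338,187) on the inner face near the free edge, so I'll hook further in (r≈75 mm) to avoid the tab.

```bash
python3 - <<'E'
from h import *
s=bot.read_state();T=np.eye(4);T[:3,:3]=s['tcp_rot'];T[:3,3]=s['position'];T=T@bot.get_calibration("wrist")['hand_eye']
P=[]
for nm,u,v,z in(("hinge in?",140,137,.145),("free in",343,208,.145),("free out",333,231,.145),("hinge ctr",122,147,.145),("tab",343,180,.12)):
    q=onz("wrist",u,v,z,T); d=q[:2]-O;P.append([d@ex,d@ey]); print(nm,"ana",1e3*d@ex,1e3*d@ey)
P=np.array(P);d=P[1]-P[0];print("theta",np.arctan2(-d[0],-d[1]))
go((-19,-24,165),(-19,-24,92))
# arc
h=np.array([-19,55.])
for th in np.arange(.38,1.63,.155):
    r=75+ (th-.38)*8
    sup=9.5*abs(np.cos(th))+15*np.sin(th)
    c=h+r*np.array([-np.sin(th),-np.cos(th)])+(5+sup)*np.array([np.cos(th),-np.sin(th)])
    print(round(th,3),np.round(c-np.array([-19,-24]),1))
E
```

```text
hinge in? ana -14.885257921710446 45.73777576559852
free in ana -51.862323059328105 -57.67719560924243
free out ana -64.32003547948663 -52.5431353076425
hinge ctr ana -19.65394101715143 55.88181378331372
tab ana -40.015850378478646 -59.091537598864775
theta 0.3433939146367408
turn [-0.1284 -0.0009 -0.3493]
(-19, -24, 165) [-73.2   4.3 -21. ]
(-19, -24, 92) [-72.8  77.3 -21.1]
0.38 [-9.8  2.2]
0.535 [-21.    2.8]
0.69 [-32.4   5.3]
0.845 [-43.9   9.9]
1.0 [-55.   16.6]
1.155 [-65.2  25.6]
1.31 [-74.   36.5]
1.465 [-81.   49.4]
1.62 [-85.8  62.8]
```

Emit:
jog_arm --motion '[-37, 0, -11, 0, 0, 0, -73, 2, -21, 0, 0, -0.3, -73, 2, -21, 0, 0, -0.3, -73, 30, -21, 0, 0, -0.3, -73, 60, -21, 0, 0, -0.3, -73, 77, -21, 0, 0, -0.3, -73, 77, -21, 0, 0, -0.3]'

```text
time_s: 5.8
position: [0.6639, -0.072, 0.1095]
tcp_rot: [[-0.998, -0.01, 0.063], [-0.063, 0.001, -0.998], [0.009, -1.0, -0.001]]
force: [-0.3, -0.3, -0.2]
opening: 0.002
```

```bash
python3 - <<'E'
from h import *
ana()
im,d=bot.capture("wrist");cv2.imwrite(f"pics/wrist3.png",im[:,:,::-1])
E
```

```text
t 5.8 ana -23.137044670779606 -23.08105210538599 tip z 87.54719330145446 F ana -0.29866745631658737 -0.24467144872057806 -0.23409945033211504 j [-15.7151  42.7757  81.0441  -0.1212  56.7214  70.7237] 0.0024745577808017918
```

View pics/wrist3.png

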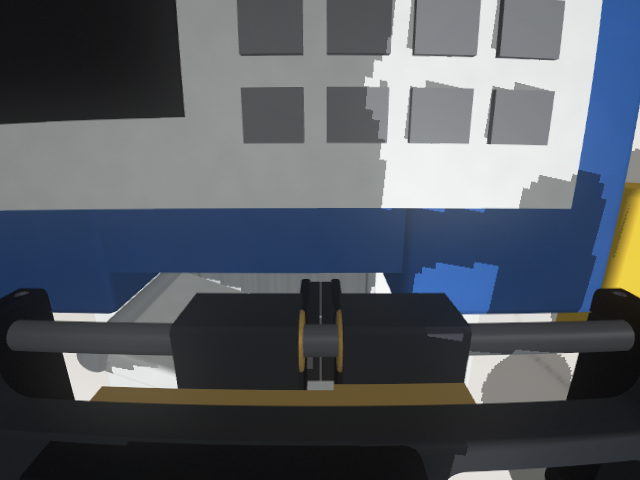

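Emit:
jog_arm --motion '[6, -3, -1, 0, 0, 0, 12, -3, -1.5, 0, 0, 0, 17, -3, -2, 0, 0, 0, 23, -3, -3, 0, 0, 0, 28.5, -3, -4.5, 0, 0, 0, 34, -3, -6.5, 0, 0, 0, 40, -3, -9, 0, 0, 0, 45.5, -3, -12, 0, 0, 0, 51, -3, -16, 0, 0, 0, 56, -3, -20, 0, 0, 0, 61, -3, -25, 0, 0, 0, 66, -3, -30, 0, 0, 0, 70, -3, -35.5, 0, 0, 0, 74, -3, -42, 0, 0, 0, 77, -3, -48.5, 0, 0, 0, 80, -3, -55, 0, 0, 0, 82, -3, -60, 0, 0, 0, 82, -3, -60, 0, 0, 0]'

```text
time_s: 8.1
position: [0.5793, -0.0168, 0.1149]
tcp_rot: [[-0.998, -0.006, 0.064], [-0.064, 0.0, -0.998], [0.006, -1.0, -0.001]]
force: [0.7, 0.4, -0.3]
opening: 0.004
```

```bash
python3 - <<'E'
from h import *
ana()
for n in ("wrist","side"):
    im,d=bot.capture(n);cv2.imwrite(f"pics/{n}4.png",im[:,:,::-1])
E
```

```text
t 8.1 ana -104.01587650853757 37.36973612003458 tip z 92.87020602528094 F ana 0.7704885331735094 0.39213573991954354 -0.2740411786380695 j [-12.6691  36.9873  94.6566  -0.0975  48.7109  73.7142] 0.003516779874754027
```

View pics/wrist4.png

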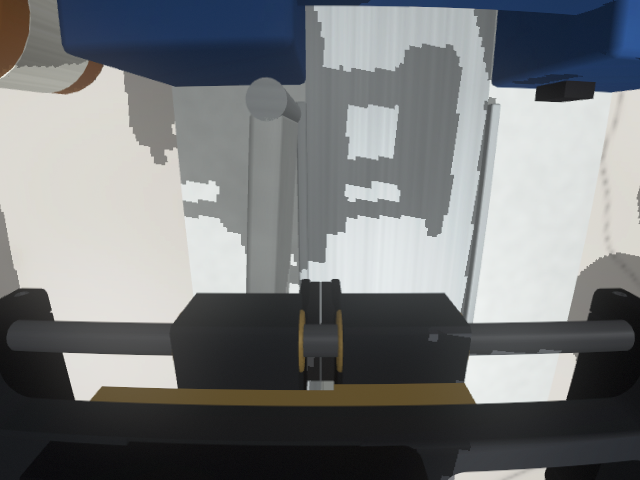

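View pics/side4.png

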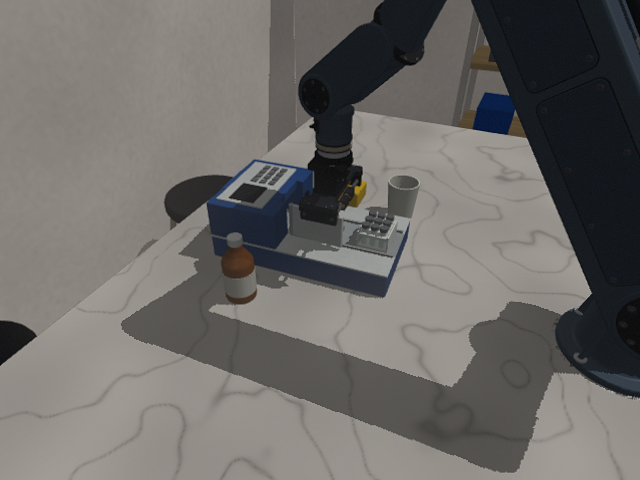

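The hatch is swung out to roughly along x. Its top face runs from the hinge cap at (266,98) to about (268,290), so I'll compute the angle.

```bash
python3 - <<'E'
from h import *
s=bot.read_state();T=np.eye(4);T[:3,:3]=s['tcp_rot'];T[:3,3]=s['position'];T=T@bot.get_calibration("wrist")['hand_eye']
for (a,b) in (((248,130),(247,290)),((281,130),(283,290))):
    P=[]
    for u,v in(a,b):
        d=onz("wrist",u,v,.145,T)[:2]-O;P.append(np.array([d@ex,d@ey])*1e3)
    d=P[1]-P[0];print(P,"theta",np.arctan2(-d[0],-d[1]))
E
```

```text
[array([-25.0151,  57.4924]), array([-76.0463,  60.6436])] theta 1.6324679557148936
[array([-25.077 ,  47.7811]), array([-76.0138,  48.6386])] theta 1.5876288808983545
```

```bash
python3 - <<'E'
from h import *
go((-104,27,93),(-120,20,180),(-262,0,180),(-262,0,90))
E
```

```text
turn [0.0112 0.0038 0.3254]
(-104, 27, 93) [ 0.4 -0.1  9.8]
(-120, 20, 180) [ 16.9 -87.   16.8]
(-262, 0, 180) [158.9 -86.2  36.8]
(-262, 0, 90) [158.3   3.8  36.8]
```

Emit:
jog_arm --motion '[0, 0, 10, 0, 0, 0, 0, 0, 10, 0, 0, 0, 0, -50, 12, 0, 0, 0, 5, -87, 17, 0, 0, 0, 5, -90, 17, 0, 0, 0, 50, -90, 25, 0, 0, 0, 105, -90, 37, 0, 0, 0, 150, -88, 37, 0, 0, 0, 159, -86, 37, 0, 0, 0, 159, -86, 37, 0, 0, 0]' --gripper 0.3

```text
time_s: 9.45
position: [0.4241, -0.0646, 0.2014]
tcp_rot: [[-0.998, -0.005, 0.063], [-0.063, -0.0, -0.998], [0.005, -1.0, -0.0]]
force: [0.5, 0.7, 0.3]
opening: 0.297
```

```bash
python3 - <<'E'
from h import *
ana()
for n in ("wrist","side"):
    im,d=bot.capture(n);cv2.imwrite(f"pics/{n}5.png",im[:,:,::-1]);np.save(f"{n}5.npy",d)
s=bot.read_state();T=np.eye(4);T[:3,:3]=s['tcp_rot'];T[:3,3]=s['position'];T=T@bot.get_calibration("wrist")['hand_eye']
p=cloud("wrist",np.load("wrist5.npy"),T).reshape(-1,3);d=p[:,:2]-O
a=1e3*np.c_[d@ex,d@ey,p[:,2]]
for lo,hi in((92,103),(108,122)):
    q=a[(a[:,2]>lo)&(a[:,2]<hi)&(abs(a[:,1])<55)&(a[:,0]<-120)];print(len(q),np.percentile(q,[1,50,99],axis=0) if len(q) else 0)
q=a[(a[:,2]>142)&(a[:,2]<149)&(a[:,1]>20)&(a[:,0]<-30)&(a[:,0]>-135)&(a[:,1]<75)]
print("hatch",len(q),np.polyfit(q[:,0],q[:,1],1) if len(q)>9 else 0)
go((-262,0,90))
E
```

```text
t 9.45 ana -261.96599288871835 -0.4668839764848227 tip z 179.4178052779022 F ana 0.565082354035793 0.6359651656927814 0.32232729400593496 j [-23.5775  19.4783 111.6728  -0.1639  49.1275  62.9387] 0.29660682791462817
6235 [[-230.3746  -39.3831   96.5421]
 [-190.3496   -0.865    98.3369]
 [-160.7557   36.1188  102.1615]]
6609 [[-222.9348  -33.0098  109.7599]
 [-193.3007   -0.3147  116.961 ]
 [-126.9902   54.3449  118.6754]]
hatch 780 [-0.0675 50.9165]
turn [-0.0379 -0.0035  0.196 ]
(-262, 0, 90) [ 1.4 89.8 -1. ]
```

View pics/wrist5.png

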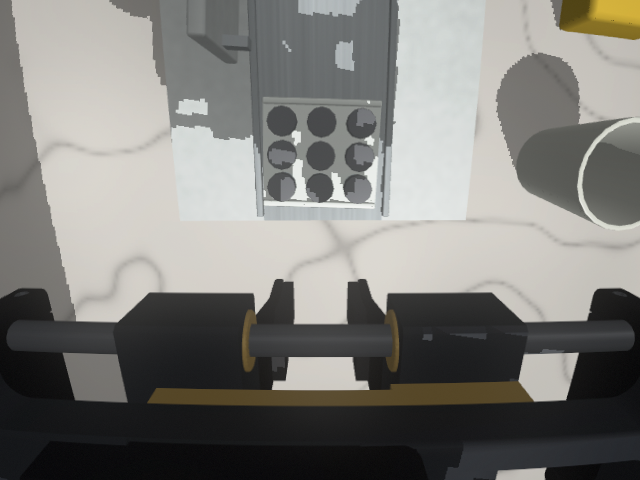

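View pics/side5.png

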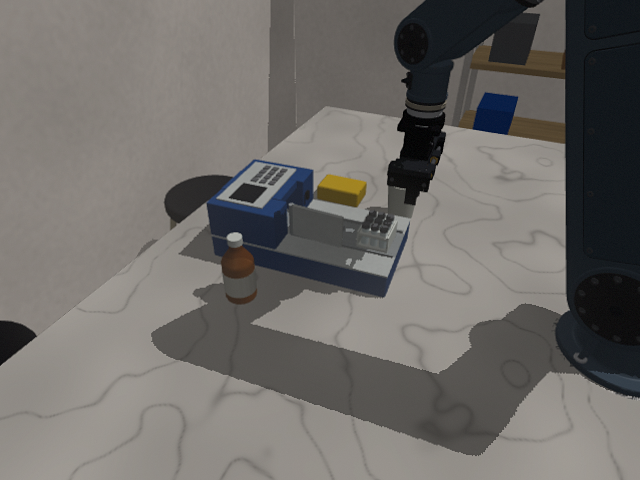

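The rack sits square at x≈-195, y≈-1 with its near face at about -230. The hatch's latch tab at (238,42) points towards the slide way, so I'll measure its clearance.

```bash
python3 - <<'E'
from h import *
s=bot.read_state();T=np.eye(4);T[:3,:3]=s['tcp_rot'];T[:3,3]=s['position'];T=T@bot.get_calibration("wrist")['hand_eye']
p=cloud("wrist",np.load("wrist5.npy"),T);d=p[...,:2]-O
a=1e3*np.stack([d@ex,d@ey,p[...,2]],-1)
for v in (38,42,46,50,56):print(v,[np.round(a[v,u]).tolist() for u in range(222,258,4)])
E
```

```text
38 [[-128.0, 55.0, 115.0], [-128.0, 53.0, 114.0], [-128.0, 50.0, 114.0], [-128.0, 48.0, 114.0], [-128.0, 46.0, 114.0], [-129.0, 43.0, 114.0], [-129.0, 41.0, 114.0], [-117.0, 47.0, 66.0], [-118.0, 44.0, 68.0]]
42 [[-130.0, 55.0, 114.0], [-131.0, 52.0, 116.0], [-130.0, 51.0, 113.0], [-131.0, 48.0, 116.0], [-130.0, 46.0, 113.0], [-131.0, 43.0, 115.0], [-131.0, 41.0, 116.0], [-128.0, 41.0, 103.0], [-120.0, 44.0, 68.0]]
46 [[-132.0, 56.0, 112.0], [-132.0, 54.0, 112.0], [-132.0, 51.0, 113.0], [-133.0, 48.0, 113.0], [-133.0, 46.0, 115.0], [-133.0, 43.0, 115.0], [-133.0, 41.0, 114.0], [-131.0, 41.0, 104.0], [-122.0, 45.0, 66.0]]
50 [[-134.0, 56.0, 110.0], [-133.0, 56.0, 103.0], [-130.0, 56.0, 93.0], [-133.0, 51.0, 103.0], [-133.0, 48.0, 103.0], [-133.0, 46.0, 103.0], [-133.0, 43.0, 103.0], [-133.0, 41.0, 104.0], [-125.0, 45.0, 67.0]]
56 [[-135.0, 59.0, 99.0], [-134.0, 58.0, 95.0], [-134.0, 56.0, 91.0], [-132.0, 55.0, 82.0], [-128.0, 57.0, 61.0], [-128.0, 54.0, 61.0], [-128.0, 51.0, 61.0], [-129.0, 47.0, 67.0], [-129.0, 45.0, 68.0]]
```

Emit:
jog_arm --motion '[1, 40, -0.5, 0, 0, 0, 1, 80, -0.5, 0, 0, 0, 1, 93, -0.5, 0, 0, 0, 1, 93, -0.5, 0, 0, 0, -10, 93, -0.5, 0, 0, 0, -16, 93, -0.5, 0, 0, 0, -20, 93, -0.5, 0, 0, 0, -24, 93, -0.5, 0, 0, 0, -30, 93, -0.5, 0, 0, 0, -40, 93, -0.5, 0, 0, 0, -50, 93, -0.5, 0, 0, 0, -60, 93, -0.5, 0, 0, 0, -60, 93, -0.5, 0, 0, 0]'

```text
time_s: 11.18
position: [0.4857, -0.0606, 0.1086]
tcp_rot: [[-0.998, -0.001, 0.064], [-0.064, -0.001, -0.998], [0.001, -1.0, 0.001]]
force: [0.1, 0.2, 0.4]
opening: 0.302
```

```bash
python3 - <<'E'
from h import *
ana()
for n in ("wrist","side"):
    im,d=bot.capture(n);cv2.imwrite(f"pics/{n}6.png",im[:,:,::-1])
go((-192,0,87),(-28,0,87))
E
```

```text
t 11.175 ana -200.2301933876957 -0.33312148757991566 tip z 86.59188056363122 F ana 0.1406391914462527 0.23042646620253363 0.37547918183390794 j [-20.1574  32.8525 108.1092  -0.1594  39.0865  66.3087] 0.3017243213350069
turn [-0.041  -0.0021  0.1767]
(-192, 0, 87) [-9.4 -0.5 -0.1]
(-28, 0, 87) [-173.4   -1.    -0.1]
```

View pics/wrist6.png

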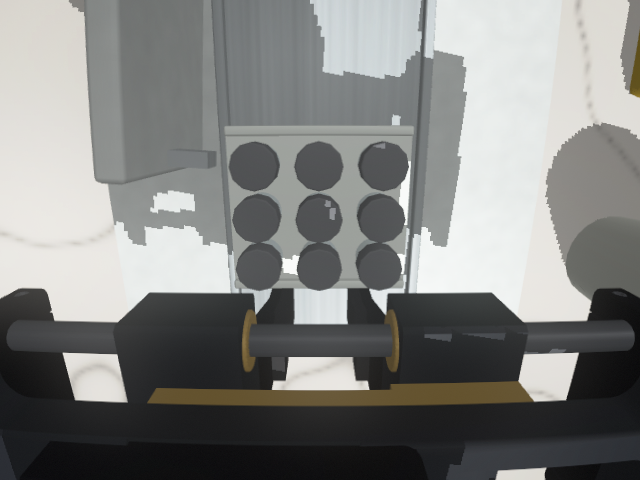

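View pics/side6.png

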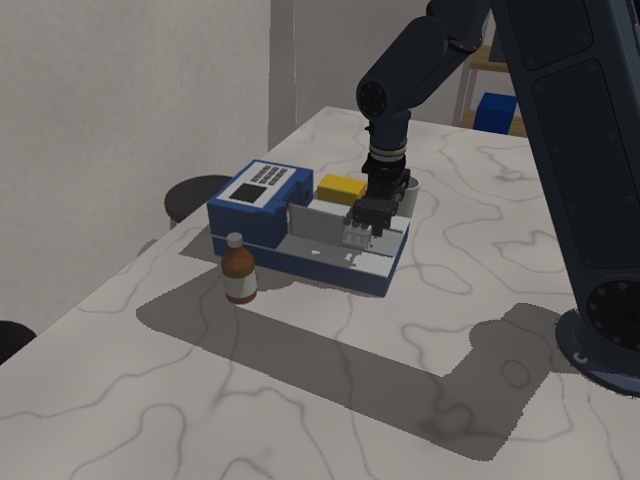

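The rack is being pushed straight, and the tab tip at (213,158) clears its edge at u≈226. Continuing.

Emit:
jog_arm --motion '[-10, 0, 0, 0, 0, 0, -20, 0, 0, 0, 0, 0, -30, 0, 0, 0, 0, 0, -40, 0, 0, 0, 0, 0, -50, 0, 0, 0, 0, 0, -60, 0, 0, 0, 0, 0, -70, 0, 0, 0, 0, 0, -80, 0, 0, 0, 0, 0, -90, 0, 0, 0, 0, 0, -100, 0, 0, 0, 0, 0, -110, 0, 0, 0, 0, 0, -120, 0, 0, 0, 0, 0, -129, 0, 0, 0, 0, 0, -137, 0, 0, 0, 0, 0, -145, 0, 0, 0, 0, 0, -151, 0, 0, 0, 0, 0, -156, 0, 0, 0, 0, 0, -160, 0, 0, 0, 0, 0, -160, 0, 0, 0, 0, 0]'

```text
time_s: 13.65
position: [0.644, -0.05, 0.1076]
tcp_rot: [[-0.998, -0.003, 0.064], [-0.064, -0.0, -0.998], [0.003, -1.0, 0.0]]
force: [-1.1, 0.2, 0.3]
opening: 0.301
```

```bash
python3 - <<'E'
from h import *
ana()
for n in ("wrist",):
    im,d=bot.capture(n);cv2.imwrite(f"pics/{n}7.png",im[:,:,::-1])
E
```

```text
t 13.65 ana -41.588997721605864 0.13460720706392615 tip z 85.63907156573583 F ana -1.1074057634028596 0.258751116457678 0.2556096926444301 j [-14.3049  41.4409  84.8685  -0.0864  53.8664  72.1025] 0.30054136342339577
```

View pics/wrist7.png

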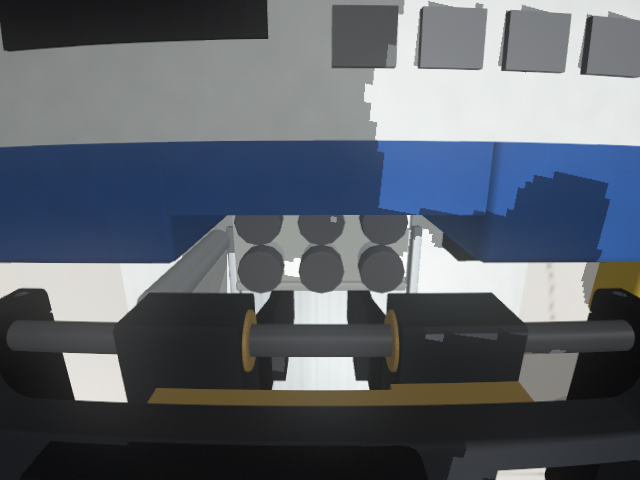

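The rack is entering the chamber centred (first two vial rows visible at u 235–408, roof edge at v≈215). Creeping in until contact with the back wall.

Emit:
jog_arm --motion '[-4, -1, 0, 0, 0, 0, -8, -2, 0, 0, 0, 0, -12, -2, 0, 0, 0, 0, -15, -2, 0, 0, 0, 0, -18, -2, 0, 0, 0, 0, -20, -2, 0, 0, 0, 0, -22, -2, 0, 0, 0, 0, -22, -2, 0, 0, 0, 0]'

```text
time_s: 14.7
position: [0.6654, -0.0487, 0.1096]
tcp_rot: [[-0.998, -0.004, 0.064], [-0.064, -0.0, -0.998], [0.004, -1.0, 0.0]]
force: [0.5, -1.0, 0.1]
opening: 0.3
```

Emit:
jog_arm --motion '[-1.5, 0, 0, 0, 0, 0, -3, 0, 0, 0, 0, 0, -3, 0, 0, 0, 0, 0]'

```text
time_s: 15.08
position: [0.6666, -0.0486, 0.1096]
tcp_rot: [[-0.998, -0.009, 0.064], [-0.064, -0.0, -0.998], [0.009, -1.0, -0.0]]
force: [-6.0, -0.3, 2.5]
opening: 0.301
```

Emit:
jog_arm --motion '[-2, 0, 0, 0, 0, 0, -3, 0, 0, 0, 0, 0, -3, 0, 0, 0, 0, 0]'

```text
time_s: 15.45
position: [0.6668, -0.0485, 0.1096]
tcp_rot: [[-0.998, -0.015, 0.064], [-0.064, -0.0, -0.998], [0.015, -1.0, -0.001]]
force: [-10.3, -1.4, 7.3]
opening: 0.299
```

```bash
python3 - <<'E'
from h import *
ana()
im,d=bot.capture("wrist");cv2.imwrite(f"pics/wrist8.png",im[:,:,::-1])
E
```

```text
t 15.45 ana -18.775830460005825 0.1676834842753329 tip z 87.63346022197581 F ana -10.416187225932527 -0.7573181200981373 7.298857910356125 j [-13.619   42.9234  80.6572  -0.2804  57.2743  72.8455] 0.2993469496806319
```

View pics/wrist8.png

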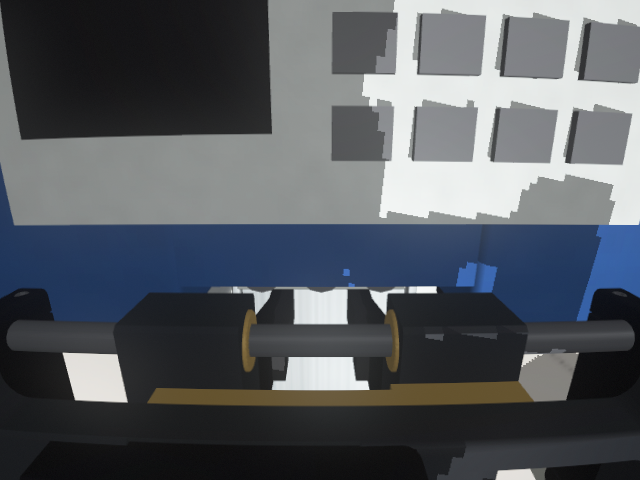

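Firm stop at the expected place. Backing off and inspecting.

Emit:
jog_arm --motion '[8, 0, 0, 0, 0, 0, 20, 0, 0, 0, 0, 0, 45, 0, 0, 0, 0, 0, 70, -20, 0, 0, 0, 0, 75, -60, 0, 0, 0, 0, 80, -100, 0, 0, 0, 0, 100, -110, 0, 0, 0, 0, 130, -110, 0, 0, 0, 0, 130, -110, 0, 0, 0, 0]'

```text
time_s: 16.62
position: [0.54, -0.0561, 0.2205]
tcp_rot: [[-0.998, -0.006, 0.063], [-0.063, 0.0, -0.998], [0.006, -1.0, -0.0]]
force: [-0.4, 0.1, -0.4]
opening: 0.299
```

```bash
python3 - <<'E'
from h import *
ana()
im,d=bot.capture("wrist");cv2.imwrite(f"pics/wrist9.png",im[:,:,::-1]);s=bot.read_state()
T=np.eye(4);T[:3,:3]=s['tcp_rot'];T[:3,3]=s['position'];T=T@bot.get_calibration("wrist")['hand_eye']
p=cloud("wrist",d,T).reshape(-1,3);dd=p[:,:2]-O;a=1e3*np.c_[dd@ex,dd@ey,p[:,2]]
q=a[(a[:,2]>90)&(a[:,2]<102)&(abs(a[:,1])<40)&(a[:,0]>-60)];print(len(q),np.percentile(q,[1,50,99],axis=0))
q=a[(a[:,2]>140)&(a[:,2]<150)&(a[:,1]>35)&(a[:,1]<75)&(a[:,0]<-30)&(a[:,0]>-135)];k=np.polyfit(q[:,0],q[:,1],1);print("hatch theta",np.pi/2-np.arctan(k[0]),len(q))
im,d=bot.capture("scene");cv2.imwrite(f"pics/scene9.png",im[:,:,::-1])
p=cloud("scene",d)
def box(x0,y0,x1,y1,lo,hi):
    q=p[y0:y1,x0:x1].reshape(-1,3);q=q[(q[:,2]>lo)&(q[:,2]<hi)];return q.min(0),q.max(0)
print("bottle",box(368,240,410,312,.02,.16));print("beaker",box(148,212,190,270,.02,.11))
E
```

```text
t 16.625 ana -145.7357904437162 0.6649576414895759 tip z 198.52987160686374 F ana -0.4282546858834998 0.08374774746826673 -0.3790473869645577 j [-17.6784  25.8163  95.1803  -0.1116  59.3095  68.7669] 0.2992780511617856
2954 [[ -7.0362 -38.8622  90.7707]
 [  0.0425  -1.1876  98.3094]
 [ 18.8401  36.2378 101.8625]]
hatch theta 1.6474338650228262 3253
bottle (array([0.6873, 0.1304, 0.0202]), array([0.7447, 0.1929, 0.1547]))
beaker (array([ 0.452 , -0.3157,  0.02  ]), array([ 0.5359, -0.2372,  0.1048]))
```

View pics/wrist9.png

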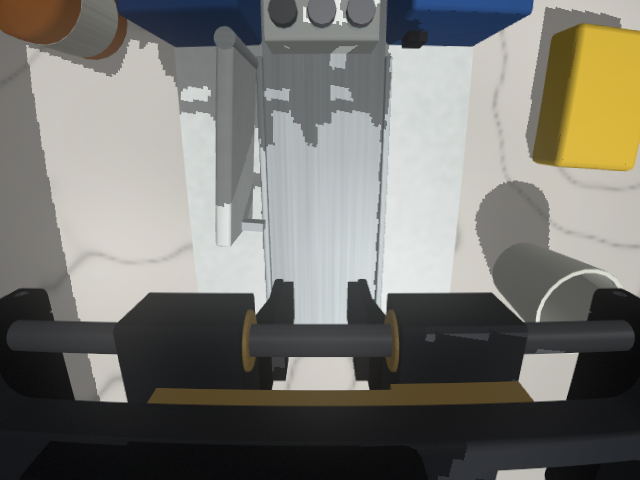

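View pics/scene9.png

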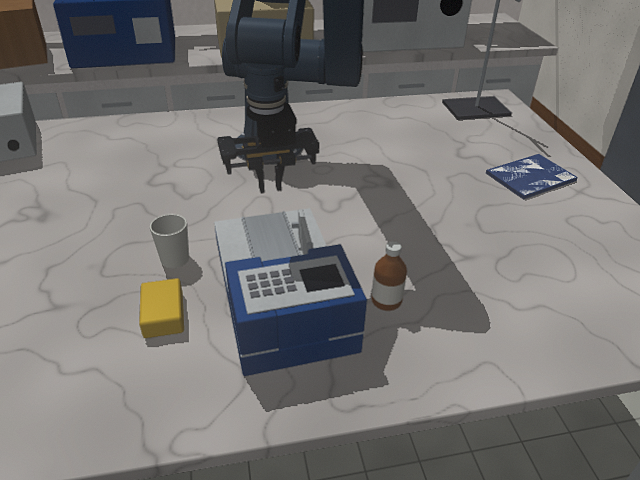

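The rack is upright in the mouth (front edge at v≈50), with its near face measured at x=-7 mm against -8 mm for home. The hatch is at about 1.6 rad, the bystanders have not moved, and the gripper is clear.

```bash
python3 -c "
from rig import bot
print(bot.hand_in())"
```

```text
the job is handed in; nothing more can be done
None
```

The rack is home in the chamber, the hatch is wide open, and the job was handed in at about 17 s of the 53 s allowed. The hand-in itself gave no verdict.

- **Hatch:** I pressed it near the free edge with the closed fingers until it hit its stop (about 14 N). It sprang ajar to about 0.34 rad by camera, and I swung it open from behind, clear of the latch tab on its inner face.
- **Rack:** I pushed it along the rails from behind with the fingers partly open until it stopped firmly against the back wall (about 10 N). The force rose with no further travel, about where the given dimensions predict.

Last checks, by camera after backing off:

| Item | Measured | Expected |
|---|---|---|
| Rack near face | x ≈ -7 mm, centred and upright | -8 mm at home |
| Hatch angle | about 1.65 rad from depth; about 1.59 to 1.63 rad earlier from image edges | 1.5 to 1.7 rad |
| Bottle and beaker | within 2 mm of start | under 25 mm |
| Meter | looks unmoved in the picture; not measured again | under 25 mm |
| Force on the tool | below 1 N, gripper clear of everything | no contact |

The only disagreement was in locating the analyser: the views differed by 2 to 6 mm, so I shifted its estimated position about 3 mm and relied on contact forces for the final distances.

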